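# Put the printing blocks away in their trays by kind

### The arm

A 6-joint arm with a two-finger parallel gripper is mounted at the origin on a cart in front of the work surface, level with it; the furniture and walls round the work are solid. World frame = base frame: x ahead of the robot, y to its left, z up, the work surface at z = 0. Lengths are in mm, angles in rad, forces in N, time in s.
With the tool pointing down it reaches from about 275 to 750 mm from the base axis. Payload 10.2 kg.
Tool frame: the origin (TCP) lies at the very end of the fingers, on their centre line; the grasp point (between the pads) lies 19 mm behind it; z points along the fingers, y is the line along which they close (so a half turn about z gives the same grasp; the last joint's range is limited). The gripper opens to 85 mm and grips with 20 to 120 N. Pads are 22 mm wide; open, the fingers measure 114 mm over their backs; the gripper's body (76 mm by 85 mm) begins 54 mm behind the grasp point. The pads swing forward as they close: fully open they stand 13 mm farther back than shut.
Start: joints at [0.899, 0.313, 1.498, -0, 1.331, -0.223], TCP at [227.802, 473.009, 231.294] pointing down, gripper open.
Joint ranges: [-2.94, 2.94], [-0.97, 2.17], [0.19, 2.56], [-1.23, 4.37], [0.02, 3.11], [-2.88, 2.88]. Speed limits (rad/s): [2.39, 2.39, 3.01, 3.14, 3.14, 3.14].

### API

Orientations are given as a rotation vector (axis times angle).
In Python, from workcell import robot gives the robot as it stands. The module is installed in compiled form; this text tells all that it offers.
- The arm moves only by the shell command python3 -m handwheel 'ROWS' [OPENING] [FORCE]. ROWS is JSON, a list of rows, each an object of numbers: "x", "y", "z": the shift along the tool's x, y, z in mm; "spin": the turn about the tool's z in rad. In form: [{"x": .., "y": .., "z": .., "spin": ..}, ...]. A call has 1 to 8 rows; each row is the pose to reach, as a shift and turn from the pose commanded when the call began, along the tool's axes at that moment; what a row does not reach only later rows make up. A row lasts 1/12 s, in which the tool goes at most 41.7 mm and 7.16 degrees, less where a joint would pass 70% of its speed; a pose out of reach is approached as far as the arm can. A call with a gripper value outside its range is refused whole. OPENING is the opening, from -1 (shut) to 1 (fully open), so that 0 is half open, set as the call begins (- or left out, the last holds). The fingers move at their own pace and stop on an object; FORCE is the grip in N (left out, the last holds). Time passes only in rows, so rows that repeat a pose let the fingers close. It gives the time, the measured TCP pose, the force, the opening and the grip force at its end, in the units of the state.
- robot.read_state(): the state, without advancing time (a new reading comes with each control period).
- robot.grab_frame(name): name is "side" or "top"; returns a dict with "pixels" (400x640x3 uint8, blue, green, red), "fx", "fy", "cx", "cy" (pixels), "R" (3x3) and "t" (3): a world point X has camera coordinates R X + t. Camera axes: x right, y down, z forward; pixel columns grow to the right and rows downward; lengths in mm; the calibration is good to about 2 mm. A picture is of the moment at which its call begins. There is no depth.
- robot.hand_in(): hands the job in; it is judged then, once.
The state is a dict: "time_s": time; "joints": joint angles; "qvel": joint speeds; "tau": joint torques, N m; "eef_pos": TCP position; "orientation": TCP orientation; "force": force on the tool from outside, world axes, zero at the start; "moment": the same for the moment, N m; "opening": finger opening in mm; "finger_force": force on a finger pad.
Only numpy, scipy, OpenCV 4.12 (cv2) and the standard library are available. Lean on these libraries where they do the work, as an engineer would, in place of code of your own. Each camera call takes 0.05 s, during which the arm holds its last target. There are 200 camera calls.

### The job

Put away by kind the five printing blocks that lie about the thread spool: both blocks with knobs into the largest undivided tray, the two small plain blocks into the divided tray, one in each bay, and the long border block into the narrow tray. Set each one down gently, the way up it is now, so that it lies flat on the tray's floor inside the rim, and do not disturb the thread spool or the chalk.

Things in the scene. Friction and masses are not known exactly. Their poses are not given: they have to be found in the camera images.
- block_sprig: Wooden printing block with a turned knob on top: oblong base 68 (its x) by 48 (its y) by 32 high, round knob 25 in diameter from 34 to 64 above the underside, at the centre. Origin at the centre of its underside, z up. About 0.07 kg. Easily held by the knob.
- block_paisley: Wooden printing block with a turned knob on top: curved drop-shaped base within 68 (x) by 57 (y) by 38 high, round knob 25 in diameter from 40 to 70 above the underside, at the centre (1 mm to +y). Origin at the centre of its underside, z up. About 0.1 kg. Easily held by the knob.
- block_small: Small plain wooden printing block without knob, blue-stained, 40 (x) by 40 (y) by 34 high. Origin at the centre of its underside, z up. About 0.04 kg.
- block_tiny: Small plain dark wooden printing block without knob, 46 (x) by 28 (y) by 34 high. Origin at the centre of its underside, z up. About 0.03 kg.
- block_strip: Long wooden border printing block without knob, 30 (x) by 119 (y) by 36 high, pale pattern on its top. Origin at the centre of its underside, z up. About 0.09 kg.
- large_tray: The largest low wooden tray, undivided, inside 76 (x) by 164 (y). It is fixed to the table. Floor 4 mm thick, walls 4 mm thick, rim 12 mm above the table (8 mm above its floor). Origin at the centre of its underside, z up, y along its long side.
- two_bay_tray: Low wooden tray with one divider across its middle (4 thick, along its x, as high as the rim) that makes two square bays, each 66 by 66, centred 35 to either side of the origin along y. It is fixed to the table. Floor 4 mm thick, walls 4 mm thick, rim 12 mm above the table (8 mm above its floor). Origin at the centre of its underside, z up, y along its long side.
- trough_tray: Narrow low wooden tray, undivided, inside 56 (x) by 146 (y). It is fixed to the table. Floor 4 mm thick, walls 4 mm thick, rim 12 mm above the table (8 mm above its floor). Origin at the centre of its underside, z up, y along its long side.
- thread_spool: Small upright spool of black thread, 30 in diameter, 42 high, loose, standing among the blocks; not to be moved. Origin at the centre of its underside, z up.
- tailor_chalk: Flat white tailor's chalk, 34 by 42 by 8 high, loose on the table; not to be moved. Origin at the centre of its underside, z up.
Not all that is in view belongs to the job. What is shaped like the block_small but green is not meant.

How it is judged:
By the outcome, as a careful person would: the job done as asked, in the order asked, and still so for the second after the job is handed in, with the robot touching nothing.
It also fails if it takes over 115 s, if anything falls off the work surface, if the arm or the gripper's body presses on something with over 40 N, if the wrist force passes 120 N, or if a joint passes its speed limit or range.

## Working session

There is one attempt and no reset: what is moved stays moved. The work goes in short steps, Python scripts to look and compute and a shell command to move; the robot and the scene stay as the last step left them, time stands still between calls to the robot, and variables do not carry over. Pictures are saved under pics/ and viewed, at most 14 in all, crops included, and the job is handed in when it is done.

```bash
mkdir -p pics
cat > h.py <<'E'
import cv2,numpy as np
from workcell import robot
def grab(n,fn=None):
    f=robot.grab_frame(n)
    if fn: cv2.imwrite('pics/'+fn,f['pixels'])
    return f
def ray(f,u,v,z):
    R=np.array(f['R']);t=np.array(f['t']).ravel();c=-R.T@t
    d=R.T@np.array([(u-f['cx'])/f['fx'],(v-f['cy'])/f['fy'],1]);return c+d*(z-c[2])/d[2]
def proj(f,X):
    p=np.array(f['R'])@np.array(X,float)+np.array(f['t']).ravel();return p[0]/p[2]*f['fx']+f['cx'],p[1]/p[2]*f['fy']+f['cy']
E
python3 - <<'E'
from h import *
for n in('top','side'):
    f=grab(n,n+'0.png');print(n,f['fx'],f['cx'],f['cy'],(-np.array(f['R']).T@np.array(f['t']).ravel()).round(),np.array(f['R']).round(2).tolist())
s=robot.read_state();print(s)
E
```

```text
top 467.958493924543 317.0367656270678 196.71555558411004 [ 476. -262. 1102.] [[0.0, -1.0, 0.0], [-1.0, -0.0, -0.05], [0.05, -0.0, -1.0]]
side 453.1130201465178 324.0172499702724 200.26300959366972 [498. 481. 488.] [[-1.0, -0.05, -0.0], [-0.02, 0.51, -0.86], [0.04, -0.86, -0.51]]
{'time_s': 0.1, 'joints': array([ 8.98585520e-01,  3.13377641e-01,  1.49834435e+00,  2.80367318e-06,
        1.33097020e+00, -2.23385653e-01]), 'qvel': array([ 4.78993075e-04, -1.72832843e-03, -1.87860629e-03, -2.50270512e-05,
       -1.15678194e-03,  2.93661418e-05]), 'tau': array([ 2.69124794e-03, -4.12898934e+01, -2.60140228e+01, -1.02023962e-04,
        3.03885572e-03, -7.94767431e-06]), 'eef_pos': array([227.66670728, 472.82735848, 230.80700119]), 'orientation': array([-6.99004707e-01, -3.06235007e+00,  1.55475833e-03]), 'force': array([-0.68168871,  0.42163803, -0.538704  ]), 'moment': array([-0.00090578, -0.04525865, -0.02497759]), 'finger_force': 0.0, 'opening': 85.59305068575534}
```

View pics/top0.png

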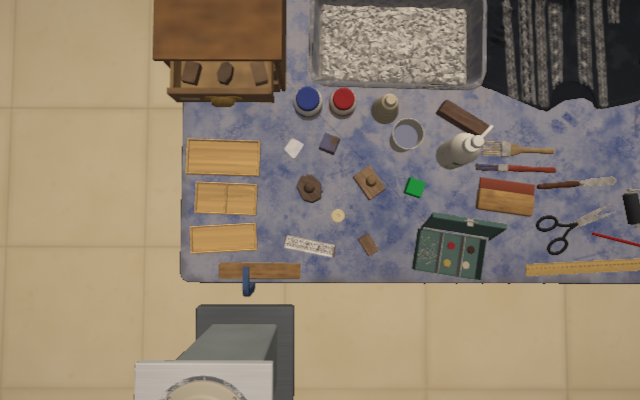

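View pics/side0.png

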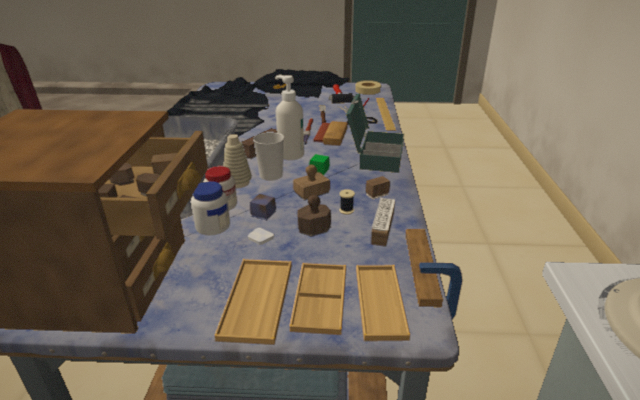

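The top view shows the trays at (223,157) large, (226,198) two-bay and (224,238) trough. The blocks are at paisley (309,188), sprig (369,182), small (330,144), tiny (369,243) and strip (310,245). The spool is at (338,215), the chalk at (293,148) and the green decoy at (415,187). The side view shows the same layout, with a clamp near the front edge.

Run:
```python
import cv2
a=cv2.imread('pics/top0.png')[120:275,180:400];cv2.imwrite('pics/c1.png',cv2.resize(a,None,fx=3.6,fy=3.6,interpolation=cv2.INTER_CUBIC))
a=cv2.imread('pics/side0.png')[145:345,200:440];cv2.imwrite('pics/c2.png',cv2.resize(a,None,fx=3,fy=3,interpolation=cv2.INTER_CUBIC))
```

```text
(no output)
```

View pics/c1.png

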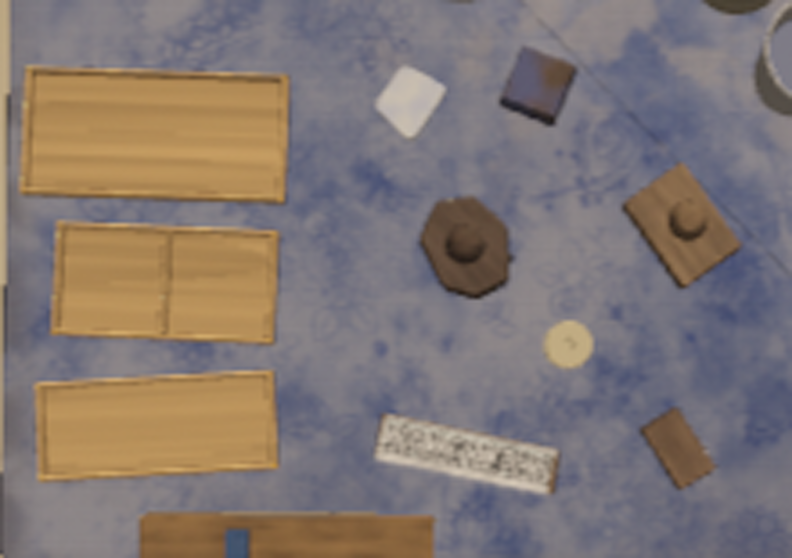

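View pics/c2.png

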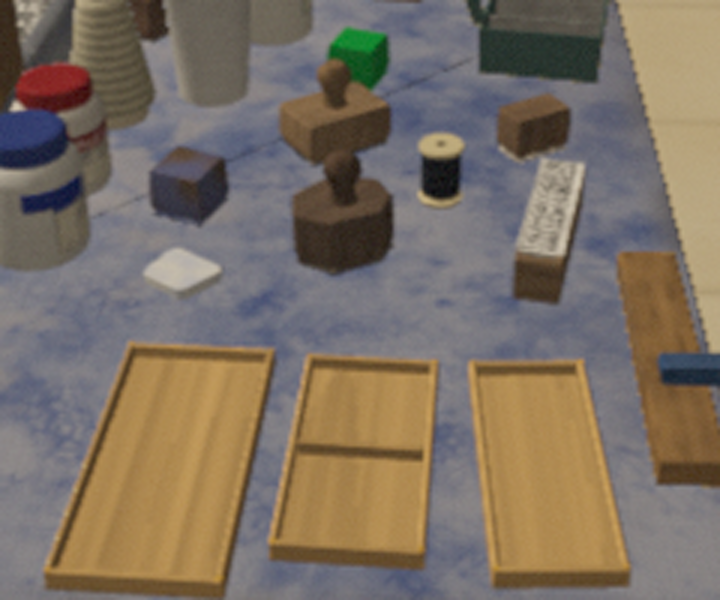

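The crops give clear outlines. In c1 the tray rims, block tops and knobs (paisley knob about (467,238), sprig knob (690,217)) are readable. In c2 the same knobs are at (343,163) and (335,73).

```bash
cat >> h.py <<'E'
def tool(target,yaw_y=None):
    "shift in tool axes to world point; spin so tool y lies along world angle yaw_y (deg)"
    from scipy.spatial.transform import Rotation as Ro
    s=robot.read_state();M=Ro.from_rotvec(s['orientation']).as_matrix()
    d=M.T@(np.array(target,float)-s['eef_pos']);a=np.degrees(np.arctan2(M[1,1],M[0,1]))
    sp=0 if yaw_y is None else -((yaw_y-a+90)%180-90)
    print('at',s['eef_pos'].round(1),'ty',a.round(1),'shift',d.round(1),'spin',round(np.radians(sp),3),'j6',s['joints'][5].round(2))
E
cat > m.py <<'E'
from h import *
f=grab('top');g=grab('side')
C=lambda p:((p[0]+.5)/3.6-.5+180,(p[1]+.5)/3.6-.5+120)
S=lambda p:((p[0]+.5)/3-.5+200,(p[1]+.5)/3-.5+145)
def rect(n,z,top,side=None):
    for fr,F,P in((f,C,top),(g,S,side)):
        if P is None: continue
        w=np.array([ray(fr,*F(p),z)[:2] for p in P])
        c,(a,b),_=cv2.minAreaRect(w.astype(np.float32))
        e=np.roll(w,-1,0)-w;print(n,'c',w.mean(0).round(1),'len',np.hypot(*e.T).round(),'ang',np.degrees(np.arctan2(e[:,1],e[:,0])).round()%180)
rect('large',12,[(26,67),(288,74),(285,202),(21,193)],[(128,343),(274,348),(224,581),(46,576)])
rect('two',12,[(58,221),(278,230),(274,342),(51,333)],[(307,354),(438,360),(425,554),(271,548)])
rect('trough',12,[(38,384),(273,371),(277,467),(42,479)],[(469,362),(583,360),(628,570),(494,572)])
rect('small',34,[(528,47),(577,70),(553,115),(503,94)],[(187,147),(228,165),(196,195),(151,175)])
rect('tiny',34,[(673,408),(712,462),(681,487),(641,430)],[(547,95),(569,105),(522,128),(499,117)])
rect('strip',36,[(384,414),(559,450),(551,491),(376,458)],[(545,158),(584,164),(562,264),(515,256)])
rect('sprig',32,[(681,163),(740,240),(686,286),(623,206)],None)
for n,z,p,q in(('sprig knob',56,(690,217),(335,75)),('pais knob',62,(467,239),(343,165)),('spool',42,(569,344),(441,144)),('chalk',8,(410,102),(182,271))):
    print(n,ray(f,*C(p),z)[:2].round(1),ray(g,*S(q),z)[:2].round(1))
P=[(445,200),(490,205),(511,238),(509,264),(474,297),(435,281),(421,243),(427,210)]
print('pais',[ray(f,*C(p),38)[:2].round().tolist() for p in P])
E
python3 m.py
```

```text
large c [628.3 -41.6] len [171.  84. 172.  83.] ang [ 89. 179.  88. 179.]
large c [628.1 -40.1] len [ 83. 171.  82. 173.] ang [179.  89.   0.  89.]
two c [532.2 -49.7] len [143.  73. 144.  73.] ang [ 88. 179.  88. 177.]
two c [531.3 -47.6] len [ 73. 144.  72. 146.] ang [178.  88.   0.  89.]
trough c [439.3 -46. ] len [152.  62. 151.  61.] ang [93.  3. 93.  3.]
trough c [439.2 -43.7] len [ 64. 153.  62. 153.] ang [ 4. 93.  4. 94.]
small c [ 659.8 -291.8] len [35. 33. 35. 34.] ang [ 65. 152.  67. 152.]
small c [ 656.7 -283.1] len [39. 41. 41. 42.] ang [144.  69. 145.  65.]
tiny c [ 427.5 -378.5] len [42. 25. 44. 25.] ang [ 36. 129.  35. 125.]
tiny c [ 426.2 -375.4] len [21. 50. 22. 50.] ang [135.  45. 135.  44.]
strip c [ 423.1 -246.3] len [113.  26. 112.  28.] ang [ 79. 169.  80. 170.]
strip c [ 422.4 -243.5] len [ 26. 119.  28. 119.] ang [165.  79. 165.  78.]
sprig c [ 569.1 -382.7] len [62. 45. 65. 46.] ang [ 37. 131.  38. 127.]
sprig knob [ 571.2 -384.7] [ 568.2 -382.6]
pais knob [ 556.5 -245.8] [ 553.2 -246.2]
spool [ 492.  -309.9] [ 492.3 -310.8]
chalk [ 650.4 -207.3] [ 650.9 -204.6]
pais [[583.0, -231.0], [580.0, -260.0], [559.0, -273.0], [543.0, -272.0], [522.0, -250.0], [532.0, -225.0], [556.0, -216.0], [577.0, -220.0]]
```

```bash
python3 -c "
from h import *
tool([570,-383.5,150],127.5)"
```

```text
at [227.7 472.9 231. ] ty 64.3 shift [-680.  -623.    81.3] spin -1.103 j6 -0.22
```

```bash
python3 -m handwheel '[{"x":-680,"y":-623,"z":60},{"x":-680,"y":-623,"z":60},{"x":-680,"y":-623,"z":60},{"x":-680,"y":-623,"z":60},{"x":-680,"y":-623,"z":60},{"x":-680,"y":-623,"z":60},{"x":-680,"y":-623,"z":60},{"x":-680,"y":-623,"z":60}]' 1 40; python3 -c "
from h import *
tool([570,-383.5,150])"
```

```text
at [227.7 472.9 231. ] ty 64.3 shift [-680.  -623.    81.3] spin 0.0 j6 -0.22schema error: expected keys x, y, z, spin
```

```bash
python3 -m handwheel '[{"x":-680,"y":-623,"z":60,"spin":0},{"x":-680,"y":-623,"z":60,"spin":0},{"x":-680,"y":-623,"z":60,"spin":0},{"x":-680,"y":-623,"z":60,"spin":0},{"x":-680,"y":-623,"z":60,"spin":0},{"x":-680,"y":-623,"z":60,"spin":0},{"x":-680,"y":-623,"z":60,"spin":0},{"x":-680,"y":-623,"z":60,"spin":0}]' 1 40; python3 -c "
from h import *
tool([570,-383.5,150])"
```

```text
time_s: 0.87
eef_pos: [351.4, 162.3, 209.7]
orientation: [0.698, 3.062, 0.0]
force: [1.3, -0.3, -0.8]
opening: 85.4
finger_force: 0.0
at [351.4 162.3 209.7] ty 64.3 shift [-433.6 -397.    59.7] spin 0.0 j6 -0.99
```

```bash
python3 -m handwheel '[{"x":-434,"y":-397,"z":60,"spin":0},{"x":-434,"y":-397,"z":60,"spin":0},{"x":-434,"y":-397,"z":60,"spin":0},{"x":-434,"y":-397,"z":60,"spin":0},{"x":-434,"y":-397,"z":60,"spin":0},{"x":-434,"y":-397,"z":60,"spin":0},{"x":-434,"y":-397,"z":60,"spin":0},{"x":-434,"y":-397,"z":60,"spin":0}]'; python3 -m handwheel '[{"x":-190,"y":-174,"z":26,"spin":0},{"x":-190,"y":-174,"z":26,"spin":0},{"x":-190,"y":-174,"z":26,"spin":0},{"x":-190,"y":-174,"z":26,"spin":0},{"x":-190,"y":-174,"z":26,"spin":0},{"x":-190,"y":-174,"z":26,"spin":0},{"x":-190,"y":-174,"z":26,"spin":0},{"x":-190,"y":-174,"z":26,"spin":0}]' ; python3 -c "
from h import *
tool([570,-383.5,37])
grab('top','t1.png')"
```

```text
time_s: 1.53
eef_pos: [474.9, -145.9, 175.5]
orientation: [-0.7, -3.063, -0.0]
force: [1.1, 1.0, 1.4]
opening: 85.4
finger_force: 0.0
time_s: 2.2
eef_pos: [569.9, -385.1, 147.7]
orientation: [-0.702, -3.06, -0.001]
force: [0.2, 0.3, -0.0]
opening: 85.4
finger_force: 0.0
at [ 569.9 -385.1  147.7] ty 64.1 shift [  0.4   1.4 110.7] spin 0.0 j6 -1.88
```

View pics/t1.png

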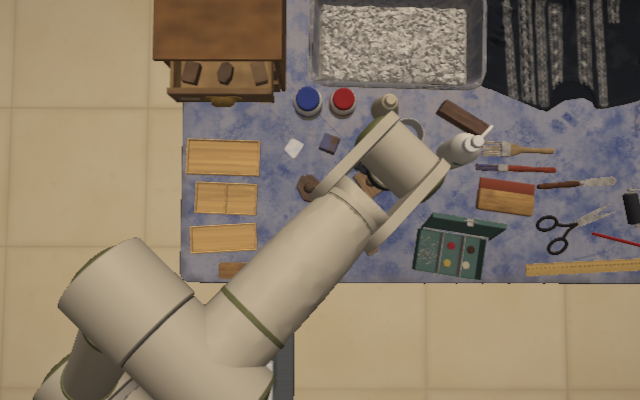

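The arm stands over the sprig block, and the pump bottle's top shows near the wrist at (475,143). I'll check the bottle's clearance before lowering.

Run:
```python
from h import *
f=grab('top');g=grab('side')
b=ray(g,290,157,0);print('bottle base front',b.round())
for z in(150,200,250): print(z,proj(g,[b[0],b[1]-25,z]),ray(f,470,145,z).round())
for p,q in(((262,180),'cup'),((237,185),'cone')): print(q,ray(g,*p,0).round())
print('clamp', [ray(g,457,265,z).round() for z in(20,60,100)],[ray(f,247,278,z).round() for z in(20,60,100)])
```

```text
bottle base front [ 637. -564.   -0.]
150 (np.float64(288.60257669835715), np.float64(96.28983445618853)) [ 635. -576.  150.]
200 (np.float64(287.69653044706), np.float64(75.63427443134574)) [ 627. -560.  200.]
250 (np.float64(286.7467372383392), np.float64(53.9813945636395)) [ 619. -543.  250.]
cup [ 687. -437.    0.]
cone [ 740. -410.    0.]
clamp [array([ 310., -116.,   20.]), array([326., -65.,  60.]), array([342., -14., 100.])] [array([ 348., -103.,   20.]), array([ 352., -109.,   60.]), array([ 357., -115.,  100.])]
```

```bash
python3 -m handwheel '[{"x":0,"y":1,"z":40,"spin":0},{"x":0,"y":1,"z":80,"spin":0},{"x":0,"y":1,"z":100,"spin":0},{"x":0,"y":1,"z":110,"spin":0},{"x":0,"y":1,"z":111,"spin":0},{"x":0,"y":1,"z":111,"spin":0}]' -0.1; python3 -m handwheel '[{"x":0,"y":0,"z":0,"spin":0},{"x":0,"y":0,"z":0,"spin":0},{"x":0,"y":0,"z":0,"spin":0},{"x":0,"y":0,"z":0,"spin":0},{"x":0,"y":0,"z":0,"spin":0},{"x":0,"y":0,"z":0,"spin":0}]' -1 40
```

```text
time_s: 2.85
eef_pos: [571.3, -381.8, 40.5]
orientation: [0.698, 3.061, -0.001]
force: [0.8, 0.2, 0.3]
opening: 38.5
finger_force: 0.0
time_s: 3.35
eef_pos: [571.7, -382.6, 41.5]
orientation: [0.698, 3.059, -0.003]
force: [-0.9, 2.5, 6.6]
opening: 23.5
finger_force: 39.6
```

```bash
python3 -m handwheel '[{"x":0,"y":0,"z":-20,"spin":0},{"x":0,"y":0,"z":-50,"spin":0},{"x":0,"y":0,"z":-80,"spin":0},{"x":0,"y":0,"z":-80,"spin":0}]'; python3 -c "
from h import *
tool([629,-1,100],115)
grab('side','s2.png')"
```

```text
time_s: 3.68
eef_pos: [572.8, -383.8, 126.8]
orientation: [0.697, 3.053, -0.01]
force: [0.1, -0.6, 0.5]
opening: 23.6
finger_force: 39.3
at [ 572.8 -383.8  126.8] ty 64.3 shift [115.7 369.4  24.1] spin -0.885 j6 -1.88
```

View pics/s2.png

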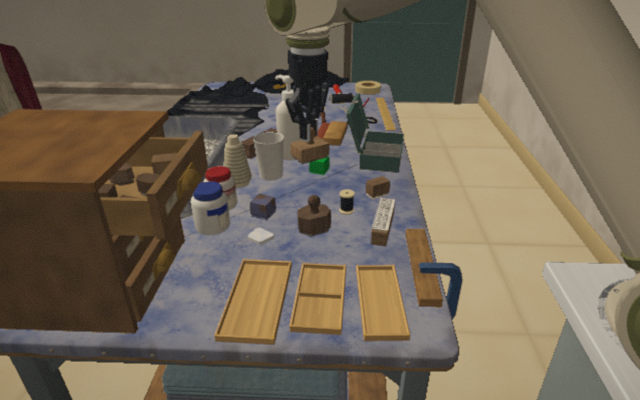

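The sprig block hangs level from its knob at (310,150), and nothing else has moved.

```bash
python3 -m handwheel '[{"x":116,"y":369,"z":0,"spin":-0.885},{"x":116,"y":369,"z":0,"spin":-0.885},{"x":116,"y":369,"z":0,"spin":-0.885},{"x":116,"y":369,"z":0,"spin":-0.885},{"x":116,"y":369,"z":0,"spin":-0.885},{"x":116,"y":369,"z":0,"spin":-0.885},{"x":116,"y":369,"z":0,"spin":-0.885},{"x":116,"y":369,"z":0,"spin":-0.885}]'; python3 -m handwheel '[{"x":0,"y":0,"z":0,"spin":0}]';python3 -c "
from h import *
tool([629,-1,47],115)"
```

```text
time_s: 4.4
eef_pos: [618.2, -50.0, 118.4]
orientation: [0.69, -3.064, -0.001]
force: [1.5, -1.2, -0.7]
opening: 23.6
finger_force: 39.3
time_s: 4.48
eef_pos: [618.6, -45.0, 118.4]
orientation: [0.691, -3.064, -0.004]
force: [-0.3, 0.1, -0.9]
opening: 23.5
finger_force: 39.4
at [618.6 -45.  118.4] ty 115.4 shift [-28.2  35.1  71.5] spin 0.007 j6 -2.28
```

```bash
python3 -m handwheel '[{"x":-28,"y":35,"z":0,"spin":0},{"x":-28,"y":35,"z":15,"spin":0},{"x":-28,"y":35,"z":40,"spin":0},{"x":-28,"y":35,"z":55,"spin":0},{"x":-28,"y":35,"z":60,"spin":0},{"x":-28,"y":35,"z":60,"spin":0},{"x":-28,"y":35,"z":60,"spin":0}]';python3 -c "
from h import *
tool([629,-1,46],115)
grab('side','s3.png')"
```

```text
time_s: 5.07
eef_pos: [629.5, -8.8, 59.4]
orientation: [-0.679, 3.067, -0.0]
force: [0.1, 0.4, -1.1]
opening: 24.1
finger_force: 39.5
at [629.5  -8.8  59.4] ty 115.0 shift [-2.8  7.3 13.4] spin -0.0 j6 -2.21
```

View pics/s3.png

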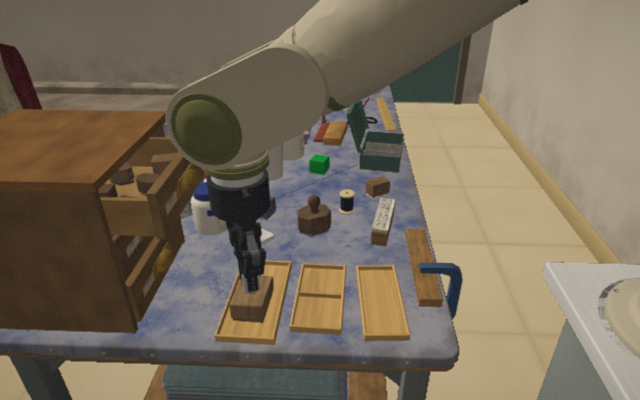

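The sprig block is over the near half of the large tray, lined up with it at (252,298).

```bash
python3 -m handwheel '[{"x":-2,"y":5,"z":3,"spin":0},{"x":-2,"y":5,"z":8,"spin":0},{"x":-2,"y":5,"z":11,"spin":0},{"x":-2,"y":5,"z":12,"spin":0},{"x":-2,"y":5,"z":12,"spin":0}]';python3 -c "
from h import *
tool([629,-1,46],115)"
```

```text
time_s: 5.53
eef_pos: [628.8, -3.2, 46.5]
orientation: [0.68, -3.067, -0.0]
force: [-0.1, -0.5, -1.3]
opening: 23.8
finger_force: 39.5
at [628.8  -3.2  46.5] ty 115.0 shift [-1.1  1.9  0.5] spin -0.0 j6 -2.2
```

```bash
python3 -m handwheel '[{"x":0,"y":0,"z":1,"spin":0},{"x":0,"y":0,"z":2,"spin":0},{"x":0,"y":0,"z":2,"spin":0}]'
```

```text
time_s: 5.78
eef_pos: [629.1, -3.3, 45.6]
orientation: [-0.68, 3.067, -0.001]
force: [-2.6, 0.7, 4.7]
opening: 23.9
finger_force: 40.0
```

```bash
python3 -m handwheel '[{"x":0,"y":0,"z":0,"spin":0},{"x":0,"y":0,"z":0,"spin":0},{"x":0,"y":0,"z":0,"spin":0},{"x":0,"y":0,"z":-30,"spin":0},{"x":0,"y":0,"z":-70,"spin":0},{"x":0,"y":0,"z":-75,"spin":0},{"x":0,"y":0,"z":-75,"spin":0}]' -0.1;python3 -c "
from h import *
tool([555,-246,115],23)"
```

```text
time_s: 6.37
eef_pos: [630.3, -3.4, 122.8]
orientation: [-0.679, 3.062, -0.004]
force: [-0.0, -1.0, -0.7]
opening: 37.9
finger_force: 0.0
at [630.3  -3.4 122.8] ty 115.0 shift [ 170.8 -188.     7.7] spin -1.536 j6 -2.2
```

```bash
python3 -m handwheel '[{"x":171,"y":-188,"z":0,"spin":1.606},{"x":171,"y":-188,"z":0,"spin":1.606},{"x":171,"y":-188,"z":0,"spin":1.606},{"x":171,"y":-188,"z":0,"spin":1.606},{"x":171,"y":-188,"z":0,"spin":1.606},{"x":171,"y":-188,"z":0,"spin":1.606},{"x":171,"y":-188,"z":0,"spin":1.606},{"x":171,"y":-188,"z":0,"spin":1.606}]'; python3 -c "
from h import *
tool([555,-246,46],23)
f=grab('top');cv2.imwrite('pics/t4.png',cv2.resize(f['pixels'][120:275,180:400],None,fx=3.6,fy=3.6))"
```

```text
time_s: 7.03
eef_pos: [551.9, -248.3, 118.3]
orientation: [-0.889, -3.011, -0.001]
force: [0.2, 0.9, -0.2]
opening: 38.5
finger_force: 0.0
at [ 551.9 -248.3  118.3] ty 57.1 shift [-1.5  3.7 72.3] spin 0.595 j6 -1.61
```

```bash
python3 -m handwheel '[{"x":0,"y":2,"z":0,"spin":0.595},{"x":0,"y":2,"z":0,"spin":0.595},{"x":0,"y":2,"z":0,"spin":0.595},{"x":0,"y":2,"z":20,"spin":0.595},{"x":0,"y":2,"z":50,"spin":0.595},{"x":0,"y":2,"z":68,"spin":0.595},{"x":0,"y":2,"z":73,"spin":0.595},{"x":0,"y":2,"z":73,"spin":0.595}]'; python3 -c "
from h import *
tool([555,-246,46],23)"
```

```text
time_s: 7.75
eef_pos: [553.7, -243.3, 45.0]
orientation: [-1.714, -2.628, -0.0]
force: [-0.1, 0.1, -0.1]
opening: 38.7
finger_force: 0.0
at [ 553.7 -243.3   45. ] ty 23.8 shift [-3.   0.1 -1. ] spin 0.013 j6 -1.02
```

```bash
python3 -m handwheel '[{"x":-2,"y":0,"z":0,"spin":0},{"x":-2,"y":0,"z":0,"spin":0}]'; python3 -m handwheel '[{"x":0,"y":0,"z":0,"spin":0},{"x":0,"y":0,"z":0,"spin":0},{"x":0,"y":0,"z":0,"spin":0},{"x":0,"y":0,"z":0,"spin":0},{"x":0,"y":0,"z":0,"spin":0}]' -1;python3 -m handwheel '[{"x":0,"y":0,"z":-20,"spin":0},{"x":0,"y":0,"z":-60,"spin":0},{"x":0,"y":0,"z":-65,"spin":0},{"x":0,"y":0,"z":-65,"spin":0}]';python3 -c "
from h import *
tool([627,-81,100],93.5)
f=grab('side');cv2.imwrite('pics/s5.png',cv2.resize(f['pixels'][100:345,180:440],None,fx=2.4,fy=2.4))"
```

```text
time_s: 7.92
eef_pos: [556.0, -246.5, 48.1]
orientation: [1.717, 2.628, -0.0]
force: [-0.8, -0.4, -0.3]
opening: 38.5
finger_force: 0.0
time_s: 8.33
eef_pos: [555.7, -246.4, 48.0]
orientation: [1.719, 2.627, -0.0]
force: [-1.5, -0.5, 6.2]
opening: 23.3
finger_force: 39.1
time_s: 8.67
eef_pos: [556.4, -246.6, 114.6]
orientation: [1.717, 2.625, -0.0]
force: [0.1, -1.1, -0.5]
opening: 23.8
finger_force: 39.7
at [ 556.4 -246.6  114.6] ty 23.6 shift [123.5 131.1  14.4] spin -1.22 j6 -1.02
```

View pics/s5.png

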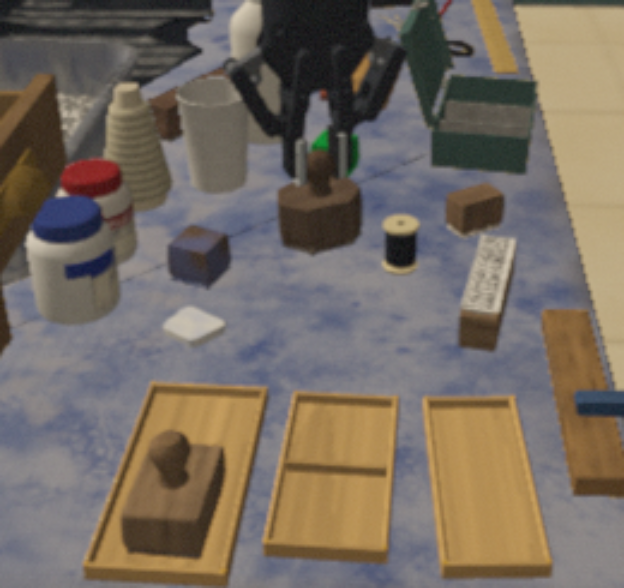

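Sprig sits flat in the large tray at (170,500) in the crop, and paisley hangs from the gripper at (320,210).

```bash
python3 -m handwheel '[{"x":124,"y":131,"z":0,"spin":-1.22},{"x":124,"y":131,"z":0,"spin":-1.22},{"x":124,"y":131,"z":0,"spin":-1.22},{"x":124,"y":131,"z":0,"spin":-1.22},{"x":124,"y":131,"z":0,"spin":-1.22},{"x":124,"y":131,"z":0,"spin":-1.22},{"x":124,"y":131,"z":0,"spin":-1.22},{"x":124,"y":131,"z":0,"spin":-1.22}]'; python3 -c "
from h import *
tool([627,-81,57],93.5)"
```

```text
time_s: 9.38
eef_pos: [624.9, -79.1, 109.8]
orientation: [-0.238, -3.129, -0.001]
force: [0.4, -0.4, -0.9]
opening: 23.3
finger_force: 39.7
at [624.9 -79.1 109.8] ty 81.3 shift [-2.5 -1.6 52.7] spin -0.213 j6 -1.73
```

```bash
python3 -m handwheel '[{"x":-2,"y":-1,"z":0,"spin":-0.213},{"x":-2,"y":-1,"z":20,"spin":-0.213},{"x":-2,"y":-1,"z":40,"spin":-0.213},{"x":-2,"y":-1,"z":50,"spin":-0.213},{"x":-2,"y":-1,"z":52,"spin":-0.213},{"x":-2,"y":-1,"z":52,"spin":-0.213}]'; python3 -c "
from h import *
tool([627,-81,52],93.5)
f=grab('side');cv2.imwrite('pics/s6.png',cv2.resize(f['pixels'][200:345,200:440],None,fx=3,fy=3))"
```

```text
time_s: 9.88
eef_pos: [626.9, -81.0, 58.7]
orientation: [0.084, -3.138, -0.001]
force: [0.7, 0.0, 0.2]
opening: 23.3
finger_force: 39.7
at [626.9 -81.   58.7] ty 93.1 shift [-0.1  0.   6.7] spin -0.007 j6 -1.94
```

View pics/s6.png

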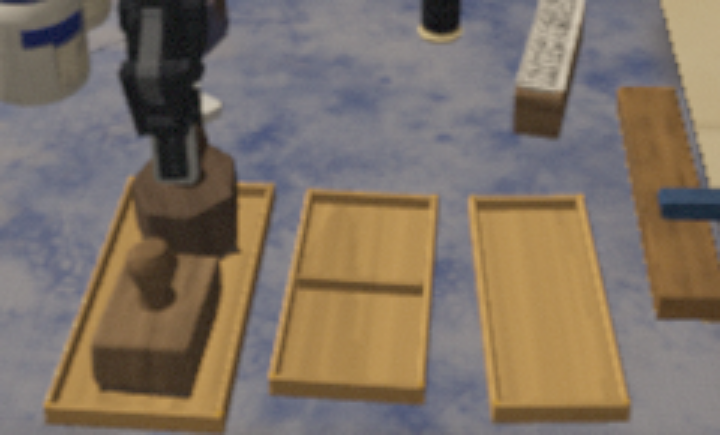

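Paisley hovers over the far half of the large tray at about (187,215), centred and clear of sprig.

```bash
python3 -m handwheel '[{"x":0,"y":0,"z":3,"spin":0},{"x":0,"y":0,"z":5,"spin":0},{"x":0,"y":0,"z":7,"spin":0},{"x":0,"y":0,"z":7,"spin":0}]'
```

```text
time_s: 10.27
eef_pos: [627.4, -81.2, 52.7]
orientation: [0.085, -3.14, -0.0]
force: [-0.1, -0.8, -1.5]
opening: 23.3
finger_force: 39.7
```

```bash
python3 -m handwheel '[{"x":0,"y":0,"z":1,"spin":0},{"x":0,"y":0,"z":2,"spin":0},{"x":0,"y":0,"z":2,"spin":0}]'
```

```text
time_s: 10.52
eef_pos: [627.9, -81.4, 52.0]
orientation: [-0.085, 3.139, -0.001]
force: [-0.9, 0.0, 6.9]
opening: 23.6
finger_force: 40.3
```

```bash
python3 -m handwheel '[{"x":0,"y":0,"z":0,"spin":0},{"x":0,"y":0,"z":0,"spin":0},{"x":0,"y":0,"z":0,"spin":0},{"x":0,"y":0,"z":-30,"spin":0},{"x":0,"y":0,"z":-60,"spin":0},{"x":0,"y":0,"z":-60,"spin":0},{"x":0,"y":0,"z":-60,"spin":0}]' -0.1;python3 -c "
from h import *
tool([658,-287,100],63)"
```

```text
time_s: 11.1
eef_pos: [628.2, -81.4, 112.4]
orientation: [-0.085, 3.137, -0.002]
force: [1.3, 0.5, -0.8]
opening: 38.4
finger_force: 0.0
at [628.2 -81.4 112.4] ty 93.1 shift [ -18.6 -206.9   12.7] spin 0.526 j6 -1.94
```

```bash
python3 -m handwheel '[{"x":-19,"y":-207,"z":0,"spin":0.526},{"x":-19,"y":-207,"z":0,"spin":0.526},{"x":-19,"y":-207,"z":0,"spin":0.526},{"x":-19,"y":-207,"z":0,"spin":0.526},{"x":-19,"y":-207,"z":20,"spin":0.526},{"x":-19,"y":-207,"z":30,"spin":0.526},{"x":-19,"y":-207,"z":30,"spin":0.526}]' 0.4;python3 -c "
from h import *
tool([658,-287,8],63)
f=grab('side');cv2.imwrite('pics/s7.png',cv2.resize(f['pixels'][150:345,180:440],None,fx=3,fy=3))"
```

```text
time_s: 11.68
eef_pos: [655.5, -288.2, 75.5]
orientation: [-0.737, -3.047, -0.004]
force: [-1.4, -0.2, -1.2]
opening: 59.7
finger_force: 0.0
at [ 655.5 -288.2   75.5] ty 62.8 shift [-2.2  2.1 67.5] spin -0.003 j6 -1.67
```

View pics/s7.png

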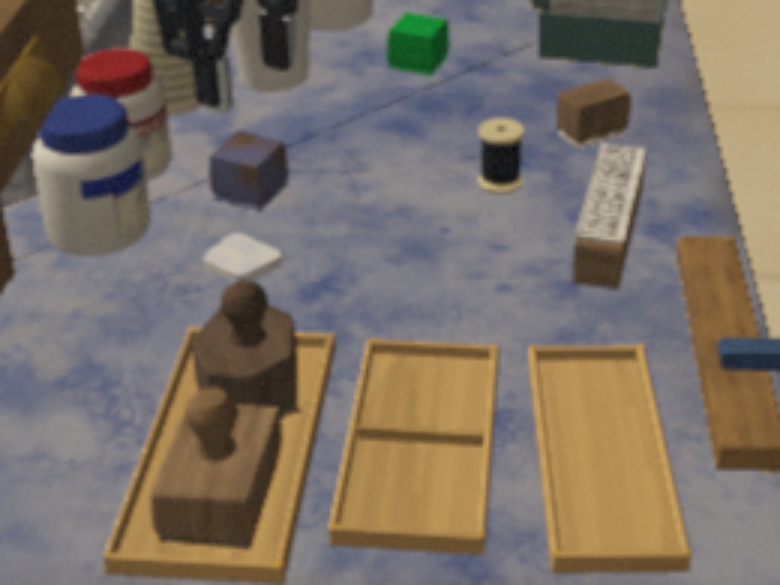

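Both knobbed blocks lie in the large tray. The open fingers are above and astride the blue block at (250,168).

```bash
python3 -m handwheel '[{"x":-2,"y":1,"z":25,"spin":0},{"x":-2,"y":1,"z":50,"spin":0},{"x":-2,"y":1,"z":62,"spin":0},{"x":-2,"y":1,"z":67,"spin":0},{"x":-2,"y":1,"z":67,"spin":0},{"x":-2,"y":1,"z":67,"spin":0}]';python3 -m handwheel '[{"x":0,"y":0,"z":0,"spin":0},{"x":0,"y":0,"z":0,"spin":0},{"x":0,"y":0,"z":0,"spin":0},{"x":0,"y":0,"z":0,"spin":0},{"x":0,"y":0,"z":0,"spin":0}]' -1 30
```

```text
time_s: 12.23
eef_pos: [660.6, -286.6, 15.4]
orientation: [0.733, 3.053, -0.001]
force: [0.1, -0.6, 0.8]
opening: 59.5
finger_force: 0.0
time_s: 12.65
eef_pos: [660.6, -287.2, 15.8]
orientation: [0.733, 3.052, -0.001]
force: [-0.7, 0.5, 6.8]
opening: 39.3
finger_force: 30.9
```

```bash
python3 -m handwheel '[{"x":0,"y":0,"z":0,"spin":0},{"x":0,"y":0,"z":0,"spin":0},{"x":0,"y":0,"z":3,"spin":0},{"x":0,"y":0,"z":6,"spin":0},{"x":0,"y":0,"z":6,"spin":0}]' 0.4;python3 -m handwheel '[{"x":0,"y":0,"z":0,"spin":0},{"x":0,"y":0,"z":0,"spin":0},{"x":0,"y":0,"z":0,"spin":0},{"x":0,"y":0,"z":0,"spin":0},{"x":0,"y":0,"z":0,"spin":0}]' -1 30
```

```text
time_s: 13.07
eef_pos: [659.4, -286.6, 6.6]
orientation: [-0.734, -3.053, -0.001]
force: [0.7, 0.1, 0.1]
opening: 59.6
finger_force: 0.0
time_s: 13.48
eef_pos: [659.9, -286.9, 7.8]
orientation: [-0.734, -3.055, -0.0]
force: [-0.2, 0.5, -0.7]
opening: 39.3
finger_force: 31.0
```

```bash
python3 -m handwheel '[{"x":0,"y":0,"z":-20,"spin":0},{"x":0,"y":0,"z":-50,"spin":0},{"x":0,"y":0,"z":-70,"spin":0},{"x":0,"y":0,"z":-70,"spin":0}]';python3 -c "
from h import *
tool([531,-83.5,40],88.5)"
```

```text
time_s: 13.82
eef_pos: [661.7, -288.0, 83.3]
orientation: [0.732, 3.047, -0.004]
force: [0.4, 0.3, 0.2]
opening: 39.9
finger_force: 31.0
at [ 661.7 -288.    83.3] ty 63.0 shift [209.7 122.8  41.5] spin -0.446 j6 -1.67
```

```bash
python3 -m handwheel '[{"x":210,"y":123,"z":0,"spin":-0.446},{"x":210,"y":123,"z":0,"spin":-0.446},{"x":210,"y":123,"z":0,"spin":-0.446},{"x":210,"y":123,"z":0,"spin":-0.446},{"x":210,"y":123,"z":0,"spin":-0.446},{"x":210,"y":123,"z":20,"spin":-0.446},{"x":210,"y":123,"z":40,"spin":-0.446},{"x":210,"y":123,"z":40,"spin":-0.446}]';python3 -c "
from h import *
tool([531,-83.5,12],88.5)
f=grab('side');cv2.imwrite('pics/s8.png',cv2.resize(f['pixels'][200:345,200:440],None,fx=3,fy=3))"
```

```text
time_s: 14.48
eef_pos: [526.2, -79.9, 34.9]
orientation: [-0.038, -3.136, -0.003]
force: [-0.2, -0.9, -0.8]
opening: 39.7
finger_force: 30.9
at [526.2 -79.9  34.9] ty 88.6 shift [-5.1 -3.6 22.8] spin 0.002 j6 -1.92
```

View pics/s8.png

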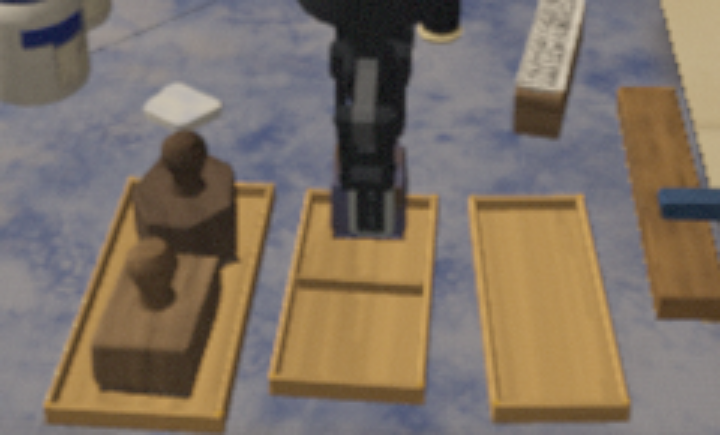

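The blue block hovers over the far bay at (368,215), square with the tray.

```bash
python3 -m handwheel '[{"x":-4,"y":-2,"z":6,"spin":0},{"x":-4,"y":-2,"z":12,"spin":0},{"x":-4,"y":-2,"z":17,"spin":0},{"x":-4,"y":-2,"z":18,"spin":0},{"x":-4,"y":-2,"z":18,"spin":0}]';python3 -c "
from h import *
tool([531,-83.5,12],88.5)"
```

```text
time_s: 14.95
eef_pos: [532.6, -84.3, 19.5]
orientation: [-0.041, -3.141, -0.0]
force: [-0.3, 0.1, 0.1]
opening: 39.8
finger_force: 31.0
at [532.6 -84.3  19.5] ty 88.5 shift [1.6 0.7 7.5] spin -0.0 j6 -1.92
```

```bash
python3 -m handwheel '[{"x":1,"y":0,"z":3,"spin":0},{"x":1,"y":0,"z":5,"spin":0},{"x":1,"y":0,"z":7,"spin":0},{"x":1,"y":0,"z":7,"spin":0}]';python3 -m handwheel '[{"x":0,"y":0,"z":1,"spin":0},{"x":0,"y":0,"z":1,"spin":0}]'
```

```text
time_s: 15.28
eef_pos: [531.5, -83.9, 12.5]
orientation: [-0.04, -3.141, -0.0]
force: [0.3, -0.5, -0.1]
opening: 39.6
finger_force: 31.0
time_s: 15.45
eef_pos: [531.7, -84.0, 11.8]
orientation: [0.04, 3.141, -0.0]
force: [0.6, 0.0, -0.7]
opening: 39.8
finger_force: 31.0
```

```bash
python3 -m handwheel '[{"x":0,"y":0,"z":1,"spin":0},{"x":0,"y":0,"z":2,"spin":0},{"x":0,"y":0,"z":2,"spin":0}]'
```

```text
time_s: 15.7
eef_pos: [531.8, -84.0, 11.7]
orientation: [0.04, 3.141, -0.001]
force: [-9.0, 1.7, 20.6]
opening: 39.9
finger_force: 32.9
```

```bash
python3 -m handwheel '[{"x":0,"y":0,"z":-2,"spin":0},{"x":0,"y":0,"z":-2,"spin":0}]';python3 -m handwheel '[{"x":0,"y":0,"z":0,"spin":0},{"x":0,"y":0,"z":0,"spin":0},{"x":0,"y":0,"z":-20,"spin":0},{"x":0,"y":0,"z":-50,"spin":0},{"x":0,"y":0,"z":-80,"spin":0},{"x":0,"y":0,"z":-80,"spin":0}]' 0.15;python3 -c "
from h import *
tool([427,-377,92],128)"
```

```text
time_s: 15.87
eef_pos: [532.0, -84.0, 12.4]
orientation: [0.04, 3.14, -0.001]
force: [-0.3, 0.1, 0.4]
opening: 40.0
finger_force: 31.0
time_s: 16.37
eef_pos: [534.1, -84.8, 96.9]
orientation: [0.04, 3.133, -0.005]
force: [0.7, -0.3, 0.5]
opening: 49.1
finger_force: 0.0
at [534.1 -84.8  96.9] ty 88.5 shift [  99.6 -294.8    4.9] spin -0.689 j6 -1.92
```

```bash
python3 -m handwheel '[{"x":100,"y":-295,"z":0,"spin":2.45},{"x":100,"y":-295,"z":0,"spin":2.45},{"x":100,"y":-295,"z":0,"spin":2.45},{"x":100,"y":-295,"z":0,"spin":2.45},{"x":100,"y":-295,"z":0,"spin":2.45},{"x":100,"y":-295,"z":0,"spin":2.45},{"x":100,"y":-295,"z":0,"spin":2.45},{"x":100,"y":-295,"z":0,"spin":2.45}]';python3 -c "
from h import *
tool([427,-377,80],128)"
```

```text
time_s: 17.03
eef_pos: [422.1, -380.3, 91.3]
orientation: [1.554, 2.73, -0.001]
force: [-0.6, -0.5, 0.3]
opening: 48.9
finger_force: 0.0
at [ 422.1 -380.3   91.3] ty 30.7 shift [ 0.3  5.9 11.3] spin 1.443 j6 -1.47
```

```bash
python3 -m handwheel '[{"x":0,"y":5,"z":0,"spin":1.443},{"x":0,"y":5,"z":0,"spin":1.443},{"x":0,"y":5,"z":0,"spin":1.443},{"x":0,"y":5,"z":0,"spin":1.443},{"x":0,"y":5,"z":0,"spin":1.443},{"x":0,"y":5,"z":0,"spin":1.443},{"x":0,"y":5,"z":0,"spin":1.443},{"x":0,"y":5,"z":0,"spin":1.443}]';python3 -c "
from h import *
tool([427,-377,60],128)"
```

```text
time_s: 17.7
eef_pos: [428.3, -373.6, 91.2]
orientation: [-2.67, -1.655, 0.0]
force: [-0.8, 0.1, 0.2]
opening: 48.8
finger_force: 0.0
at [ 428.3 -373.6   91.2] ty -26.4 shift [-3.6  0.4 31.2] spin 0.446 j6 -0.46
```

```bash
python3 -m handwheel '[{"x":-3,"y":0,"z":0,"spin":0.446},{"x":-3,"y":0,"z":0,"spin":0.446},{"x":-3,"y":0,"z":10,"spin":0.446},{"x":-3,"y":0,"z":35,"spin":0.446},{"x":-3,"y":0,"z":37,"spin":0.446},{"x":-3,"y":0,"z":37,"spin":0.446}]';python3 -c "
from h import *
tool([427,-377,8],128)
f=grab('side');cv2.imwrite('pics/s9.png',cv2.resize(f['pixels'][100:345,200:460],None,fx=2.4,fy=2.4))"
```

```text
time_s: 18.2
eef_pos: [426.5, -375.7, 53.6]
orientation: [-2.963, -1.035, 0.002]
force: [-0.3, 0.1, 0.7]
opening: 49.0
finger_force: 0.0
at [ 426.5 -375.7   53.6] ty -51.5 shift [-0.4  1.5 45.5] spin 0.009 j6 -0.03
```

View pics/s9.png

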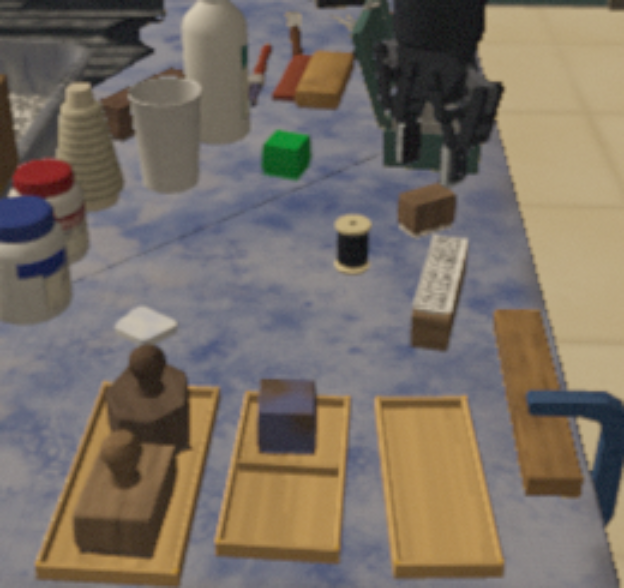

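The blue block lies in the far bay at (287,415), and the fingers straddle the tiny block at (427,208).

```bash
python3 -m handwheel '[{"x":0,"y":1,"z":20,"spin":0},{"x":0,"y":1,"z":36,"spin":0},{"x":0,"y":1,"z":45,"spin":0},{"x":0,"y":1,"z":46,"spin":0},{"x":0,"y":1,"z":46,"spin":0},{"x":0,"y":1,"z":46,"spin":0}]';python3 -c "
from h import *
tool([427,-377,8],128)"
```

```text
time_s: 18.75
eef_pos: [428.1, -377.7, 10.0]
orientation: [2.965, 1.033, 0.001]
force: [-0.3, -0.3, 0.0]
opening: 49.2
finger_force: 0.0
at [ 428.1 -377.7   10. ] ty -51.6 shift [-0.4 -1.2  2. ] spin 0.007 j6 -0.03
```

```bash
python3 -m handwheel '[{"x":0,"y":0,"z":2,"spin":0},{"x":0,"y":0,"z":2,"spin":0},{"x":0,"y":0,"z":2,"spin":0},{"x":0,"y":0,"z":2,"spin":0},{"x":0,"y":0,"z":2,"spin":0},{"x":0,"y":0,"z":2,"spin":0}]' -1 30;python3 -m handwheel '[{"x":0,"y":0,"z":-20,"spin":0},{"x":0,"y":0,"z":-60,"spin":0},{"x":0,"y":0,"z":-80,"spin":0},{"x":0,"y":0,"z":-80,"spin":0}]';python3 -c "
from h import *
tool([533,-13.5,92],179)"
```

```text
time_s: 19.25
eef_pos: [428.0, -377.5, 7.6]
orientation: [2.966, 1.032, 0.001]
force: [-0.4, 0.9, 5.8]
opening: 28.3
finger_force: 28.9
time_s: 19.58
eef_pos: [429.1, -378.8, 91.4]
orientation: [2.96, 1.03, 0.004]
force: [-0.0, -0.8, -1.1]
opening: 28.3
finger_force: 28.6
at [ 429.1 -378.8   91.4] ty -51.6 shift [ 308.4 -221.8   -2.4] spin -0.883 j6 -0.03
```

```bash
python3 -m handwheel '[{"x":308,"y":-222,"z":0,"spin":-0.883},{"x":308,"y":-222,"z":0,"spin":-0.883},{"x":308,"y":-222,"z":0,"spin":-0.883},{"x":308,"y":-222,"z":0,"spin":-0.883},{"x":308,"y":-222,"z":0,"spin":-0.883},{"x":308,"y":-222,"z":0,"spin":-0.883},{"x":308,"y":-222,"z":0,"spin":-0.883},{"x":308,"y":-222,"z":0,"spin":-0.883}]';python3 -m handwheel '[{"x":0,"y":0,"z":0,"spin":0}]';python3 -c "
from h import *
tool([533,-13.5,30],179)"
```

```text
time_s: 20.25
eef_pos: [518.4, -54.3, 86.1]
orientation: [-2.233, -2.208, 0.001]
force: [0.1, -0.5, -1.2]
opening: 27.9
finger_force: 28.6
time_s: 20.33
eef_pos: [519.0, -50.2, 86.1]
orientation: [-2.232, -2.208, -0.001]
force: [-0.4, 0.2, -0.5]
opening: 28.0
finger_force: 28.6
at [519.  -50.2  86.1] ty -0.6 shift [36.8 13.6 56.1] spin 0.006 j6 -0.31
```

```bash
python3 -m handwheel '[{"x":37,"y":13,"z":0,"spin":0},{"x":37,"y":13,"z":15,"spin":0},{"x":37,"y":13,"z":35,"spin":0},{"x":37,"y":13,"z":52,"spin":0},{"x":37,"y":13,"z":56,"spin":0},{"x":37,"y":13,"z":56,"spin":0},{"x":37,"y":13,"z":56,"spin":0}]';python3 -c "
from h import *
tool([533,-13.5,13],179)"
```

```text
time_s: 20.92
eef_pos: [532.5, -19.9, 31.1]
orientation: [2.242, 2.201, 0.0]
force: [0.2, 0.3, -0.1]
opening: 28.0
finger_force: 28.7
at [532.5 -19.9  31.1] ty -1.0 shift [ 6.4  0.4 18.1] spin -0.001 j6 -0.24
```

```bash
python3 -m handwheel '[{"x":5,"y":0,"z":5,"spin":0},{"x":5,"y":0,"z":10,"spin":0},{"x":5,"y":0,"z":14,"spin":0},{"x":5,"y":0,"z":16,"spin":0},{"x":5,"y":0,"z":16,"spin":0}]';python3 -c "
from h import *
tool([533,-13.5,12],179)
f=grab('side');cv2.imwrite('pics/s10.png',cv2.resize(f['pixels'][200:345,200:440],None,fx=3,fy=3))"
```

```text
time_s: 21.33
eef_pos: [532.2, -14.7, 14.4]
orientation: [-2.241, -2.201, 0.001]
force: [-0.2, -0.8, -0.6]
opening: 28.0
finger_force: 28.7
at [532.2 -14.7  14.4] ty -1.0 shift [1.2 0.8 2.4] spin -0.001 j6 -0.23
```

View pics/s10.png

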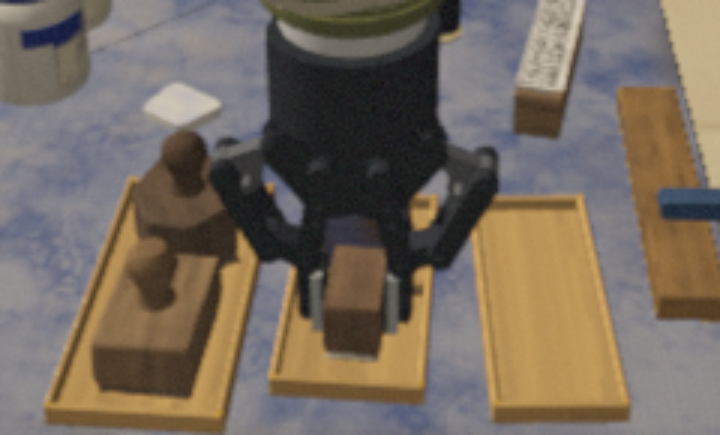

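The tiny block hovers in the near bay at (355,305), clear of the walls.

```bash
python3 -m handwheel '[{"x":0,"y":0,"z":1,"spin":0},{"x":0,"y":0,"z":2,"spin":0},{"x":0,"y":0,"z":3,"spin":0},{"x":0,"y":0,"z":3,"spin":0}]'
```

```text
time_s: 21.72
eef_pos: [532.3, -14.7, 11.7]
orientation: [-2.241, -2.201, 0.0]
force: [-0.3, -0.2, -0.3]
opening: 28.1
finger_force: 28.7
```

```bash
python3 -m handwheel '[{"x":0,"y":0,"z":1,"spin":0},{"x":0,"y":0,"z":1,"spin":0}]';python3 -m handwheel '[{"x":0,"y":0,"z":0,"spin":0},{"x":0,"y":0,"z":0,"spin":0},{"x":0,"y":0,"z":0,"spin":0},{"x":0,"y":0,"z":-25,"spin":0},{"x":0,"y":0,"z":-60,"spin":0},{"x":0,"y":0,"z":-80,"spin":0},{"x":0,"y":0,"z":-80,"spin":0}]' -0.15;python3 -c "
from h import *
tool([423,-245,92],169.5)"
```

```text
time_s: 21.88
eef_pos: [532.4, -14.7, 11.6]
orientation: [2.241, 2.201, -0.0]
force: [-3.7, 0.7, 8.2]
opening: 28.3
finger_force: 29.5
time_s: 22.47
eef_pos: [534.5, -15.2, 94.9]
orientation: [2.237, 2.197, 0.006]
force: [0.0, -0.1, 1.2]
opening: 36.5
finger_force: 0.0
at [534.5 -15.2  94.9] ty -1.0 shift [-231.8 -107.4    2.5] spin 0.165 j6 -0.23
```

```bash
python3 -m handwheel '[{"x":-232,"y":-107,"z":0,"spin":0.165},{"x":-232,"y":-107,"z":0,"spin":0.165},{"x":-232,"y":-107,"z":0,"spin":0.165},{"x":-232,"y":-107,"z":0,"spin":0.165},{"x":-232,"y":-107,"z":0,"spin":0.165},{"x":-232,"y":-107,"z":0,"spin":0.165},{"x":-232,"y":-107,"z":0,"spin":0.165},{"x":-232,"y":-107,"z":30,"spin":0.165}]' 0.2;python3 -c "
from h import *
tool([423,-245,45],169.5)"
```

```text
time_s: 23.13
eef_pos: [422.2, -248.9, 63.8]
orientation: [2.412, 1.999, 0.001]
force: [0.3, -0.5, 1.1]
opening: 51.3
finger_force: 0.0
at [ 422.2 -248.9   63.8] ty -10.7 shift [ 4.1 -0.1 18.7] spin -0.004 j6 -0.59
```

```bash
python3 -m handwheel '[{"x":3,"y":0,"z":15,"spin":0},{"x":3,"y":0,"z":32,"spin":0},{"x":3,"y":0,"z":46,"spin":0},{"x":3,"y":0,"z":52,"spin":0},{"x":3,"y":0,"z":52,"spin":0},{"x":3,"y":0,"z":52,"spin":0}]';python3 -c "
from h import *
tool([423,-245,9],169.5)"
```

```text
time_s: 23.63
eef_pos: [421.9, -241.7, 8.9]
orientation: [-2.415, -2.009, 0.0]
force: [0.8, 0.0, 0.7]
opening: 51.2
finger_force: 0.0
at [ 421.9 -241.7    8.9] ty -10.5 shift [-3.   1.7 -0.1] spin 0.0 j6 -0.58
```

```bash
python3 -m handwheel '[{"x":-2,"y":0,"z":0,"spin":0},{"x":-2,"y":0,"z":0,"spin":0}]';python3 -m handwheel '[{"x":0,"y":0,"z":0,"spin":0},{"x":0,"y":0,"z":0,"spin":0},{"x":0,"y":0,"z":0,"spin":0},{"x":0,"y":0,"z":0,"spin":0},{"x":0,"y":0,"z":0,"spin":0}]' -1 40;python3 -m handwheel '[{"x":0,"y":0,"z":-15,"spin":0},{"x":0,"y":0,"z":-40,"spin":0},{"x":0,"y":0,"z":-60,"spin":0},{"x":0,"y":0,"z":-60,"spin":0}]';python3 -c "
from h import *
tool([439.5,-45,40],183.3)"
```

```text
time_s: 23.8
eef_pos: [421.8, -244.3, 9.6]
orientation: [2.414, 2.008, 0.0]
force: [-0.2, -0.5, 0.1]
opening: 50.9
finger_force: 0.0
time_s: 24.22
eef_pos: [421.8, -244.1, 9.5]
orientation: [2.414, 2.008, 0.0]
force: [-0.8, 0.7, 6.6]
opening: 29.3
finger_force: 40.2
time_s: 24.55
eef_pos: [422.7, -244.9, 72.1]
orientation: [2.41, 2.006, 0.001]
force: [0.5, -0.0, -0.7]
opening: 29.1
finger_force: 39.6
at [ 422.7 -244.9   72.1] ty -10.5 shift [199.7 -20.   31.3] spin -0.24 j6 -0.58
```

```bash
python3 -m handwheel '[{"x":200,"y":-20,"z":0,"spin":-0.24},{"x":200,"y":-20,"z":0,"spin":-0.24},{"x":200,"y":-20,"z":0,"spin":-0.24},{"x":200,"y":-20,"z":0,"spin":-0.24},{"x":200,"y":-20,"z":0,"spin":-0.24},{"x":200,"y":-20,"z":0,"spin":-0.24},{"x":200,"y":-20,"z":25,"spin":-0.24},{"x":200,"y":-20,"z":30,"spin":-0.24}]';python3 -c "
from h import *
tool([439.5,-45,20],183.3)"
```

```text
time_s: 25.22
eef_pos: [436.7, -42.6, 36.4]
orientation: [-2.154, -2.283, 0.002]
force: [-1.0, 0.2, -1.2]
opening: 29.1
finger_force: 39.6
at [436.7 -42.6  36.4] ty 3.3 shift [-2.6  2.7 16.4] spin 0.001 j6 -0.42
```

```bash
python3 -m handwheel '[{"x":-1,"y":2,"z":5,"spin":0},{"x":-1,"y":2,"z":11,"spin":0},{"x":-1,"y":2,"z":15,"spin":0},{"x":-1,"y":2,"z":15,"spin":0},{"x":-1,"y":2,"z":15,"spin":0}]';python3 -c "
from h import *
tool([439.5,-45,13.5],183.3)
f=grab('side');cv2.imwrite('pics/s11.png',cv2.resize(f['pixels'][200:345,200:440],None,fx=3,fy=3))"
```

```text
time_s: 25.63
eef_pos: [440.2, -44.6, 23.9]
orientation: [-2.158, -2.283, 0.0]
force: [-0.4, -0.4, -1.0]
opening: 28.8
finger_force: 39.6
at [440.2 -44.6  23.9] ty 3.2 shift [-0.4 -0.8 10.4] spin -0.001 j6 -0.42
```

View pics/s11.png

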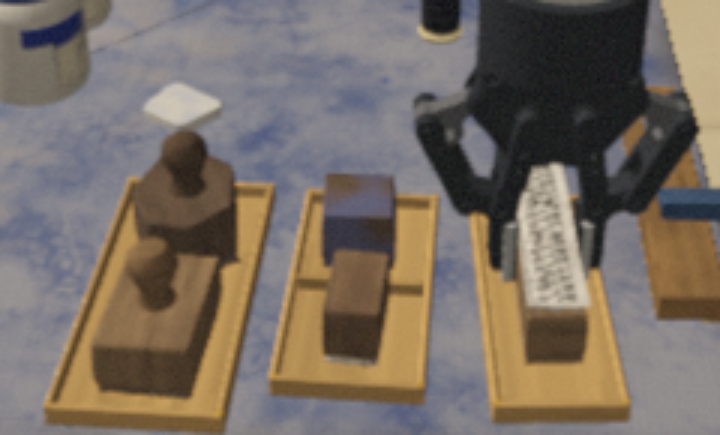

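The strip hovers centred over the narrow tray at (550,260), and the two plain blocks sit one in each bay.

```bash
python3 -m handwheel '[{"x":0,"y":0,"z":4,"spin":0},{"x":0,"y":0,"z":7,"spin":0},{"x":0,"y":0,"z":9,"spin":0},{"x":0,"y":0,"z":9,"spin":0}]';python3 -m handwheel '[{"x":0,"y":0,"z":1,"spin":0},{"x":0,"y":0,"z":1,"spin":0}]'
```

```text
time_s: 26.02
eef_pos: [440.0, -44.3, 14.4]
orientation: [-2.157, -2.283, 0.0]
force: [0.1, 0.4, -1.8]
opening: 29.4
finger_force: 39.6
time_s: 26.18
eef_pos: [440.2, -44.3, 13.7]
orientation: [-2.157, -2.284, 0.0]
force: [0.7, -0.4, -1.4]
opening: 28.9
finger_force: 39.6
```

```bash
python3 -m handwheel '[{"x":0,"y":0,"z":1,"spin":0},{"x":0,"y":0,"z":1,"spin":0}]';python3 -m handwheel '[{"x":0,"y":0,"z":0,"spin":0},{"x":0,"y":0,"z":0,"spin":0},{"x":0,"y":0,"z":0,"spin":0},{"x":0,"y":0,"z":-25,"spin":0},{"x":0,"y":0,"z":-60,"spin":0},{"x":0,"y":0,"z":-100,"spin":0},{"x":0,"y":0,"z":-140,"spin":0},{"x":0,"y":0,"z":-180,"spin":0}]' -0.12; python3 -m handwheel '[{"x":-100,"y":-150,"z":-60,"spin":0},{"x":-100,"y":-150,"z":-60,"spin":0},{"x":-100,"y":-150,"z":-60,"spin":0},{"x":-100,"y":-150,"z":-60,"spin":0},{"x":-100,"y":-150,"z":-60,"spin":0}]'; python3 -c "
from h import *
f=grab('top');cv2.imwrite('pics/t12.png',cv2.resize(f['pixels'][120:275,180:400],None,fx=3.6,fy=3.6))
f=grab('side');cv2.imwrite('pics/s12.png',cv2.resize(f['pixels'][145:345,200:440],None,fx=3,fy=3))"
```

```text
time_s: 26.35
eef_pos: [440.3, -44.4, 13.5]
orientation: [2.157, 2.284, -0.0]
force: [-2.9, 1.3, 9.5]
opening: 28.8
finger_force: 40.9
time_s: 27.02
eef_pos: [439.7, -44.2, 194.8]
orientation: [-2.157, -2.284, 0.0]
force: [0.4, -0.1, -0.6]
opening: 37.8
finger_force: 0.0
time_s: 27.43
eef_pos: [294.1, -153.9, 254.0]
orientation: [2.157, 2.281, -0.001]
force: [0.5, -0.2, -0.3]
opening: 37.6
finger_force: 0.0
```

View pics/s12.png

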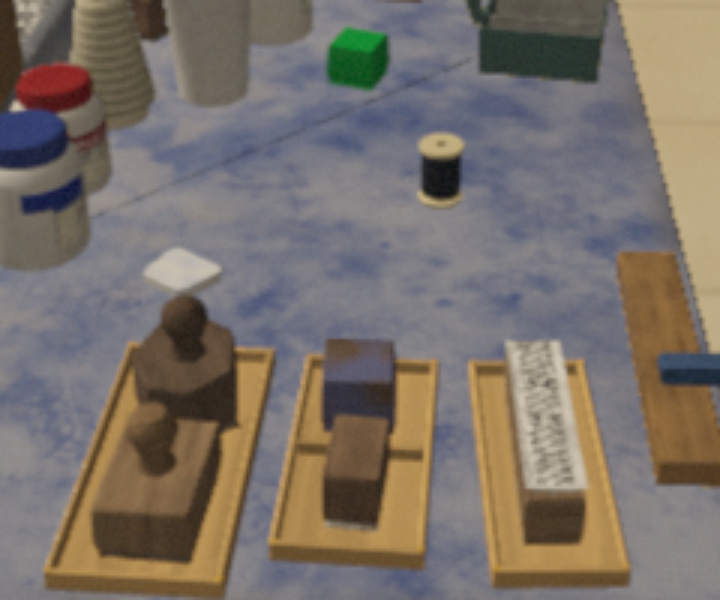

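All five blocks lie flat in their trays: knobs at (185,350) and (155,450), plain blocks at (360,375) and (355,465), strip at (545,440). The spool (441,170) and chalk (182,271) have not moved.

```bash
python3 -c "
from workcell import robot
print(robot.hand_in())"
```

```text
the job is handed in; nothing more can be done
None
```

The job is handed in: in the last side view all five blocks lie flat in their assigned trays and the spool and chalk have not moved, with about 27.5 s on the clock; I viewed 15 pictures, one over the limit of 14.

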